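# Check the gap of a gel caster with a wedge gauge

### The arm

A 6-joint arm with a two-finger parallel gripper is mounted at the origin on a cart in front of the work surface, level with it; the furniture and walls round the work are solid. World frame = base frame: x ahead of the robot, y to its left, z up, the work surface at z = 0. Lengths are in m, angles in rad, forces in N, time in s.
With the tool pointing down it reaches from about 0.275 to 0.825 m from the base axis. Payload 4.9 kg.
Tool frame: the origin (TCP) lies midway between the tips of the shut fingers; the grasp point (between the pads) lies 19 mm behind it (bot.grip_depth is the distance from the TCP to the grasp point, in m); z points along the fingers, y is the line along which they close (so a half turn about z gives the same grasp; the last joint's range is limited). The gripper opens to 85 mm and grips with 20 to 120 N. Pads are 22 mm wide; open, the fingers measure 114 mm over their backs; the gripper's body (76 mm by 85 mm) begins 54 mm behind the grasp point. The pads swing forward as they close: fully open they stand 13 mm farther back than shut.
Start: joints at [-1.43, 0.326, -0.193, 1.052, 0, 1.437], TCP at [0.149, -0.529, 0.231] pointing down, gripper open.
Joint ranges: [-2.65, 2.65], [-0.97, 1.79], [-1.3, 1.35], [-1.93, 2.1], [-1.47, 1.37], [-3.14, 3.14]. Speed limits (rad/s): [2.57, 2.57, 3.14, 3.14, 3.14, 3.14].

### API

Orientations are given as a unit quaternion [w, x, y, z].
In Python, from cell import bot gives the robot as it stands. Calls block until the motion is done:
- bot.move_pose(position, orientation): joint-space move of the TCP to a pose.
- bot.move_linear(position, speed=0.15, rotation=None, until_force=None): straight line of the TCP; rotation=None keeps the orientation; speed is the mean speed in m/s. With until_force (N) it stops when the force on the tool has changed by that much, and returns True; else False.
- bot.goto_joints(angles): joint-space move.
- bot.set_gripper(opening, grasp_force=None): opening from 0.0 (shut) to 1.0 (fully open); grasp_force is the grip in N (None keeps the last); returns when the fingers have stopped.
- bot.wait(seconds).
- bot.solve_ik(position, orientation): joint angles nearest the present ones, or None.
- bot.camera(name): name is "scene" or "top" or "wrist"; returns the picture (480x640x3 uint8, red, green, blue); there is no depth.
- bot.calibration(name): a dict with "mtx" (3x3 intrinsics, pixels), "extrinsics" (4x4, takes a point from world to camera coordinates); the wrist camera has in their place "hand_eye" (4x4, takes a point from camera to tool coordinates, whose origin is the TCP and whose axes are the flange's). Camera axes: x right, y down, z forward; pixel columns grow to the right and rows downward; lengths in m; the calibration is good to about 2 mm. The wrist camera is an equidistant fisheye: a pixel r from the principal point sees the ray r / f radians off the axis. A picture is of the moment at which its call begins: read the wrist's pose just before it. calibration takes no time and is no camera call.
A pose or a line that the arm cannot do raises bot.PlanningError and nothing moves.
- bot.close_job(): hands the job in; it is judged then, once.
Trained networks look in the newest picture that a camera, given by its name, has taken for a name from the list of things; names that differ only in an ending like _2 or _b are one class to them, and where a whole thing is asked for, a point or a joint stands for the part that bears it (a point fixed in the world has none). Each returns a list of dicts, best first, with "confidence" (0 to 1); they miss things now and then, are a little off and sometimes report something else, mostly with a low value. They report only what shows in the picture. A call takes as long as a camera call. They do not tell look-alikes from the thing itself.
- bot.search_frame(camera, thing): "bbox" ([left, top, width, height] in pixels, round what is visible of it).
Readings, each from a call of its own:
- bot.read_clock(): time.
- bot.read_joint_positions(): joint angles.
- bot.read_joint_vel(): joint speeds.
- bot.read_joint_efforts(): joint torques, N m.
- bot.read_position(): TCP position.
- bot.read_tool_rot(): TCP orientation.
- bot.read_ft_force(): force on the tool from outside, world axes, zero at the start.
- bot.read_moment(): the same for the moment, N m.
- bot.read_gripper_width(): opening from 0.0 (shut) to 1.0 (fully open).
- bot.read_finger_force(): force on a finger pad.
Only numpy, scipy, OpenCV 4.12 (cv2) and the standard library are available. Lean on these libraries where they do the work, as an engineer would, in place of code of your own. Each camera call takes 0.05 s, during which the arm holds its last target. There are 200 camera calls.

### The job

Check the gap of the gel caster: draw the wedge gauge straight up out of the tube rack, then slide its blade, upright and square, down between the caster's two white plates near the middle of their width until it drags snugly on both plates, and stop there without forcing the plates apart. Finish still gripping the gauge and holding it at that depth, with the blade touching both plates; do not let go. Leave the tube, the cup, the vial and the beaker alone.

Things in the scene. Friction and masses are not known exactly. Their poses are not given: they have to be found in the camera images.
- gauge: wedge gauge, 104 mm tall, 80 g, loose, hanging upright in a hole of the tube rack. Origin: middle of the blade's tip (lower end); z up the gauge, x its thickness, y its width; alike seen from +x and -x. z 0 to 44: steel blade 16 mm wide, tapered equally on both sides, 3 mm thick at the tip, 11 mm at z = 44. Above z = 44: see point gauge_grip
- gauge_grip (a point): middle of the gauge's flat grey handle, 80 mm above the blade's tip. The handle spans z 54 to 104 of the gauge, 12 mm thick (x), 22 mm wide (y): grip it across its thickness. Below it a square flange 24 x 24 mm, z 50 to 54, rests on the rack's top; below that a collar 18 (x) x 16 (y) mm, z 44 to 50, sits in the hole with 1 mm play
- back_plate: white upright plate 6 mm thick, 90 mm wide (y), 63 mm high, at the +x side of the gap. Origin: on its inner face at the throat (90 mm above the worktop), mid-width; axes as the caster's. Above the throat a metal lip, leaning out by 0.55 rad, flares up to 98 mm above the worktop
- front_plate: the opposite plate, same form mirrored, at the -x side. Origin: on its inner face at the throat, mid-width. The gap between the two origins is 5 to 7 mm at rest and differs from start to start. At rest gap g (mm) the blade touches both plates once its tip is (g - 3) x 5.5 mm below the throat, 11 to 22 mm; each further 5.5 mm of depth pushes this plate back by 1 mm
- cradle: aluminium carriage on the caster's base that carries both plates; it floats 6 mm either way along the caster's x against a weak spring (150 N/m), so the gap centres itself on the blade. Origin: that of the caster while at rest. In its frame the front plate's origin is at x = -2.5 mm at rest and goes to -x as the plates are forced apart
- front_edge (a point): middle of the front plate's inner edge at the throat (that plate's origin). The plate is sprung: it yields to the blade at 1.5 N, then at 3 N per mm, stop at 6 mm. So a snug blade is felt as a vertical drag of several N that grows with depth; a push-back of 1 mm or so is snug, more than 2.5 mm is forced
- rack: blue tube rack, 60 (x) x 126 (y) x 60 mm high, fixed; two rows of five square holes. Origin: centre of its underside. The gauge hangs in a hole of the row at x = -12 mm, at y = +22 or -22 mm, its axes parallel to the rack's; its tip is then 10 mm above the worktop
- caster: grey base of the gel caster, 130 x 116 mm, fixed on the worktop; the two plates stand across it, parallel to its y. Origin: on the worktop below the middle of the gap; x points across the gap from front plate to back plate, y along the plates, z up. The slot between the plates is open from the throat at z = 90 mm down to z = 27 mm
- tube: capped sample tube, 16 mm across, 87 mm tall, loose, standing in the other of the two rack holes. Origin: its foot. Leave it
- sample_cup: white sample cup with a lid, 66 mm across, 68 mm tall, loose. Origin: centre of its underside. Leave it
- vial: small vial with a screw cap, 23 mm across, 54 mm tall, loose. Origin: centre of its underside. Leave it
- beaker: clear beaker, 52 mm across, 68 mm tall, loose. Origin: centre of its underside. Leave it
There are look-alikes about, which are no part of the job. What is shaped like the gauge but red is not meant.

How it is judged:
On the way:
1. the gauge is held clear above the rack (contact force between the fingers and gauge above 1 N and height (world z) of gauge above 0.075 m), for 0.1 s.
At the end, for the whole second after the job is handed in: the fingers hold the gauge; its blade stands between the plates, tip 6 to 45 mm below the throat, within 25 mm of mid-width, upright within 0.12 rad and square within 0.15 rad, pressing on each plate with more than 0.8 N, the front plate pushed back less than 2.5 mm; at rest (contact force between the fingers and gauge above 1 N and contact force between gauge and front_plate above 0.8 N and contact force between gauge and back_plate above 0.8 N and x of front_plate in the frame of cradle above -0.005 m and z of gauge in the frame of caster between 0.045 and 0.084 m and y of gauge in the frame of caster between -0.025 and 0.025 m and x of gauge in the frame of caster between -0.012 and 0.012 m and angle between the z axis of gauge and the z axis of caster, either way round below 0.12 rad and angle between the x axis of gauge and the x axis of caster, either way round below 0.15 rad and linear speed of gauge below 0.01 m/s); the arm keeps its last pose, push and grip.
It fails at once if the plates are forced apart (front plate pushed back more than 4.5 mm) (x of front_plate in the frame of cradle below -0.007 m).
It fails at once if the capped sample tube is moved more than 25 mm (distance of tube from where it was at the start of the episode above 0.025 m).
It fails at once if the sample cup is moved more than 25 mm (distance of sample_cup from where it was at the start of the episode above 0.025 m).
It fails at once if the vial is moved more than 25 mm (distance of vial from where it was at the start of the episode above 0.025 m).
It fails at once if the beaker is moved more than 25 mm (distance of beaker from where it was at the start of the episode above 0.025 m).
It also fails if it takes over 38 s, if anything falls off the work surface, if the arm or the gripper's body presses on something with over 40 N, if the wrist force passes 120 N, or if a joint passes its speed limit or range.

## Working session

There is one attempt and no reset: what is moved stays moved. The work goes in short steps, each a Python script; the robot and the scene stay as the last script left them, time stands still between calls to the robot, and variables do not carry over. Pictures are saved under pics/ and viewed, at most 10 in all, crops included, and the job is handed in when it is done.

```bash
mkdir -p pics; ls; python3 - <<'E'
from cell import bot
import cv2,numpy as np
for c in ("top","scene"):
    im=bot.camera(c); cv2.imwrite(f"pics/{c}0.png",im[:,:,::-1])
    k=bot.calibration(c); print(c,np.round(k["mtx"],1).tolist(),np.round(k["extrinsics"],4).tolist())
    for t in ("gauge","gauge_grip","rack","caster","back_plate","front_plate","front_edge","tube","sample_cup","vial","beaker"):
        print(t,[(np.round(d["bbox"]).astype(int).tolist(),round(d["confidence"],2)) for d in bot.search_frame(c,t)[:3]])
print(bot.read_tool_rot(),bot.read_clock(),bot.grip_depth)
k=bot.calibration("wrist");print(np.round(k["mtx"],1).tolist(),np.round(k["hand_eye"],4).tolist())
E
```

```text
pics
top [[533.6, 0.0, 324.7], [0.0, 533.6, 235.7], [0.0, 0.0, 1.0]] [[-0.0048, -0.9998, -0.0209, 0.1094], [-0.9924, 0.0073, -0.1225, 0.569], [0.1226, 0.0202, -0.9922, 1.24], [0.0, 0.0, 0.0, 1.0]]
gauge [([322, 244, 12, 10], 0.61), ([321, 277, 12, 9], 0.53)]
gauge_grip [([316, 276, 13, 11], 0.54), ([322, 239, 10, 15], 0.44)]
rack [([290, 228, 55, 32], 0.9)]
caster [([399, 222, 63, 68], 0.92)]
back_plate [([412, 237, 39, 21], 0.91)]
front_plate [([416, 249, 31, 14], 0.44)]
front_edge [([413, 242, 40, 24], 0.54)]
tube [([305, 247, 11, 10], 0.53)]
sample_cup [([399, 156, 29, 28], 0.55), ([325, 241, 6, 12], 0.16)]
vial [([349, 183, 7, 13], 0.51)]
beaker [([213, 274, 27, 25], 0.84), ([396, 222, 63, 66], 0.54)]
scene [[508.1, 0.0, 317.7], [0.0, 508.1, 244.3], [0.0, 0.0, 1.0]] [[0.6572, -0.7535, -0.0192, -0.2963], [-0.5036, -0.4201, -0.7549, 0.3803], [0.5608, 0.5058, -0.6555, 0.5888], [0.0, 0.0, 0.0, 1.0]]
gauge [([296, 234, 20, 40], 0.88), ([261, 254, 17, 49], 0.8)]
gauge_grip [([261, 256, 18, 48], 0.97), ([297, 228, 19, 45], 0.65)]
rack [([266, 234, 71, 62], 0.77), ([376, 301, 84, 96], 0.35)]
caster [([374, 302, 84, 96], 0.9), ([300, 232, 13, 40], 0.7)]
back_plate [([397, 302, 56, 18], 0.78)]
front_plate [([390, 312, 64, 38], 0.9), ([443, 235, 40, 47], 0.28)]
front_edge [([388, 311, 65, 41], 0.83)]
tube [([282, 231, 6, 41], 0.8), ([442, 239, 38, 46], 0.65)]
sample_cup [([444, 237, 38, 46], 0.98)]
vial [([374, 231, 13, 28], 0.85), ([298, 231, 16, 42], 0.75)]
beaker [([168, 216, 35, 40], 0.74)]
[6.30804868e-06 9.90575419e-01 1.36968387e-01 8.61703056e-06] 1.2 0.0187
[[371.6, 0.0, 314.5], [0.0, 371.6, 234.7], [0.0, 0.0, 1.0]] [[0.0003, -0.9642, -0.2653, 0.0678], [1.0, 0.0001, 0.0005, 0.0003], [-0.0004, -0.2653, 0.9642, -0.1433], [0.0, 0.0, 0.0, 1.0]]
```

```bash
python3 - <<'E'
import cv2
a=cv2.imread("pics/top0.png")[140:320,200:480]; b=cv2.imread("pics/scene0.png")[210:410,240:500]
a=cv2.resize(a,(800,514),interpolation=cv2.INTER_CUBIC); b=cv2.resize(b,(780,600),interpolation=cv2.INTER_CUBIC)
cv2.imwrite("pics/a.png",a);cv2.imwrite("pics/b.png",b)
E
```

```text
(no output)
```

View pics/a.png

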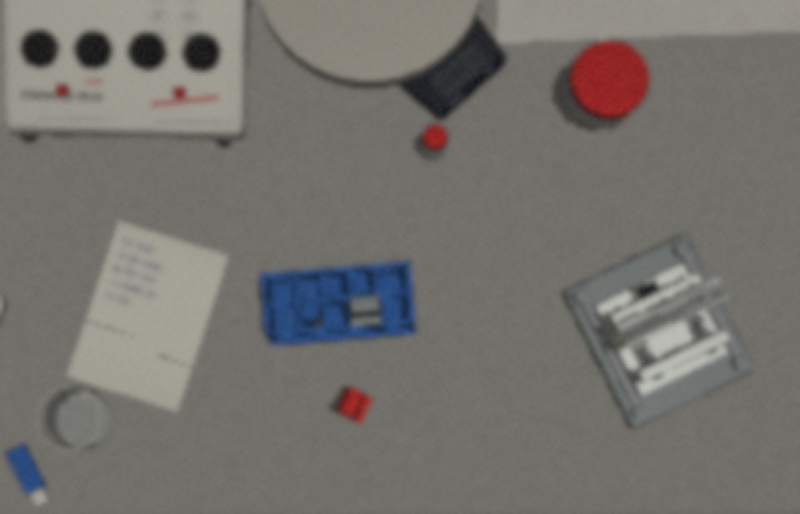

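View pics/b.png

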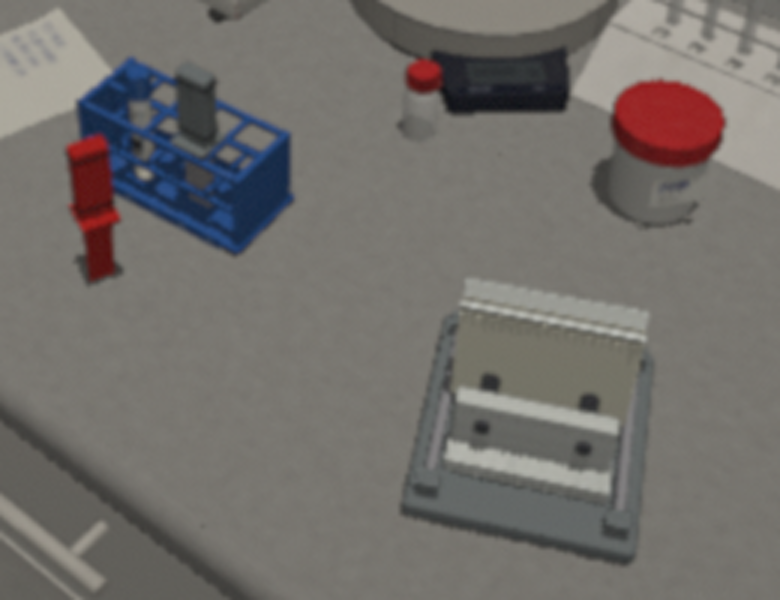

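The grey gauge hangs in the blue rack at top px (328,248), or scene px (304,250). The red look-alike stands on the worktop at top px (323,281), or scene px (271,278). The grey one in the rack fits the description. The caster is at top px (430,255). Next I'll locate both roughly and confirm with the wrist camera from above.

```bash
cat > h.py <<'E'
from cell import bot
import cv2,numpy as np
from scipy.spatial.transform import Rotation as Ro
def quat(psi): return [0,np.cos(psi/2),np.sin(psi/2),0]
def pix2w(cam,uv,z):   # fixed cameras
    k=bot.calibration(cam);E=k["extrinsics"];R,t=E[:3,:3],E[:3,3]
    o=-R.T@t; d=R.T@np.linalg.inv(k["mtx"])@np.r_[uv,1]
    return (o+d*(z-o[2])/d[2])[:2]
def wpose():
    q=bot.read_tool_rot();T=np.eye(4);T[:3,:3]=Ro.from_quat(np.roll(q,-1)).as_matrix();T[:3,3]=bot.read_position();return T
def wrist(uv,z,T):
    k=bot.calibration("wrist");M=k["mtx"];W=T@k["hand_eye"]
    x=(uv[0]-M[0,2])/M[0,0];y=(uv[1]-M[1,2])/M[1,1];r=np.hypot(x,y)
    d=W[:3,:3]@np.array([np.sin(r)*x/r,np.sin(r)*y/r,np.cos(r)]);o=W[:3,3]
    return (o+d*(z-o[2])/d[2])[:2]
def move(p,psi):
    "choose the half-turn with the smaller joint move"
    j=np.array(bot.read_joint_positions());c=[]
    for a in (psi,psi+np.pi):
        s=bot.solve_ik(p,quat(a))
        if s is not None:c.append((np.abs(np.array(s)-j).max(),a))
    a=min(c)[1];bot.move_pose(p,quat(a));return a
E
python3 - <<'E'
from h import *
P=lambda u,v,z:pix2w("top",(200+u*.35,140+v*.35),z)
rc=[P(*c,.06) for c in((262,275),(410,263),(415,330),(270,343))]
print("rack",np.round(rc,3).tolist(),np.mean(rc,0))
g=P(365,303,.114);print("gauge",g)
l=[P(*c,.098) for c in((600,335),(725,285))];cc=np.mean(l,0);print("lip",l,cc)
b=[P(*c,.01) for c in((565,292),(685,237),(750,368),(635,425))];print("base",np.round(b,3).tolist(),np.mean(b,0))
d=l[1]-l[0];cy=np.arctan2(d[1],d[0]) # plate direction; tool x along it
print("plate yaw",cy)
cc=(cc+np.mean(b,0))/2
a=move([*cc,.21],cy);T=wpose();im=bot.camera("wrist");cv2.imwrite("pics/wc.png",im[:,:,::-1]);np.save("Tc.npy",T)
for t in("front_plate","back_plate","caster","front_edge"):print(t,[(np.round(d["bbox"]).astype(int).tolist(),round(d["confidence"],2)) for d in bot.search_frame("wrist",t)[:2]])
d=rc[1]-rc[0];ry=np.arctan2(d[1],d[0]);print("rack long yaw",ry,a,bot.read_clock())
a=move([*g,.23],ry);T=wpose();im=bot.camera("wrist");cv2.imwrite("pics/wg.png",im[:,:,::-1]);np.save("Tg.npy",T)
for t in("gauge","gauge_grip","rack","tube"):print(t,[(np.round(d["bbox"]).astype(int).tolist(),round(d["confidence"],2)) for d in bot.search_frame("wrist",t)[:2]])
print(a,bot.read_clock(),bot.read_joint_positions())
E
```

```text
rack [[0.566, 0.183], [0.575, 0.061], [0.52, 0.058], [0.51, 0.176]] [0.54260028 0.11960748]
gauge [0.5365642  0.09767122]
lip [array([ 0.51153439, -0.08750655]), array([ 0.55055356, -0.18707959])] [ 0.53104397 -0.13729307]
base [[0.556, -0.071], [0.602, -0.174], [0.49, -0.225], [0.443, -0.127]] [ 0.52257655 -0.14936219]
plate yaw -1.1973226852660244
front_plate [([282, 164, 42, 124], 0.58)]
back_plate [([320, 159, 38, 130], 0.91)]
caster [([235, 146, 147, 144], 0.91)]
front_edge [([281, 164, 41, 125], 0.59)]
rack long yaw -1.4967224458379682 1.9442699683237687 3.4
gauge [([237, 76, 64, 104], 0.86), ([303, 197, 27, 46], 0.78)]
gauge_grip [([240, 77, 67, 100], 0.79), ([301, 198, 26, 44], 0.65)]
rack [([296, 112, 69, 141], 0.56)]
tube [([307, 148, 18, 25], 0.95)]
1.644870207751825 4.6083 [ 4.26048810e-02  3.18688993e-01 -2.07013659e-01  1.04526933e+00
 -1.31582289e-04  1.54115393e+00]
```

View pics/wc.png

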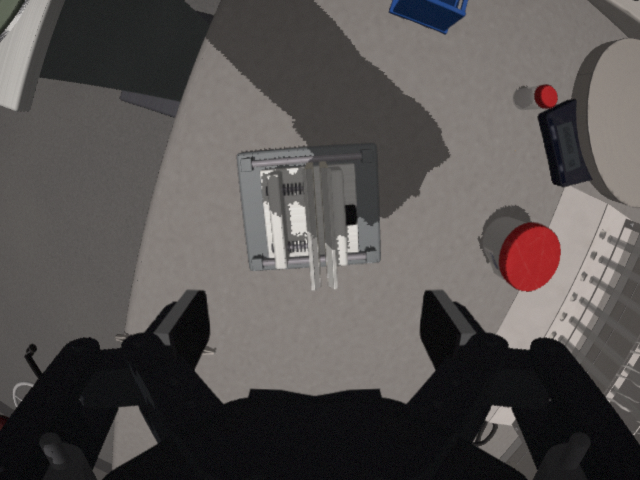

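View pics/wg.png

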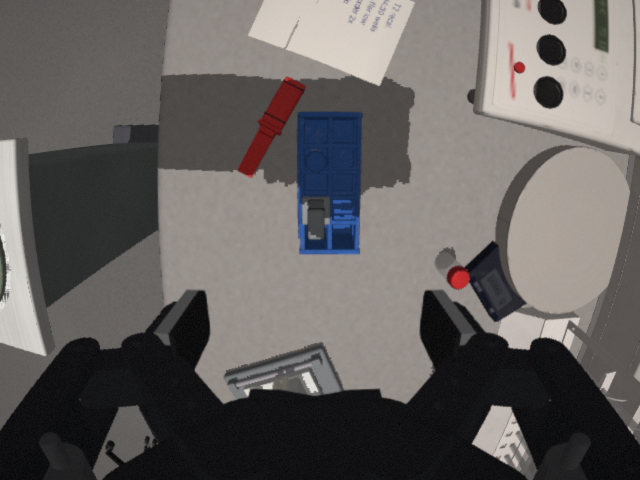

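The wrist views show the grey gauge in the rack at about (317,220), with the red look-alike outside it at (271,127). In the other view the caster's gap runs roughly from (319,165) to (327,290). I'll enlarge both.

```bash
python3 - <<'E'
import cv2
b=cv2.imread("pics/wc.png")[140:300,230:390];a=cv2.imread("pics/wg.png")[105:265,270:390]
cv2.imwrite("pics/wc2.png",cv2.resize(b,(600,600),interpolation=cv2.INTER_NEAREST))
cv2.imwrite("pics/wg2.png",cv2.resize(a,(450,600),interpolation=cv2.INTER_NEAREST))
E
```

```text
(no output)
```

View pics/wc2.png

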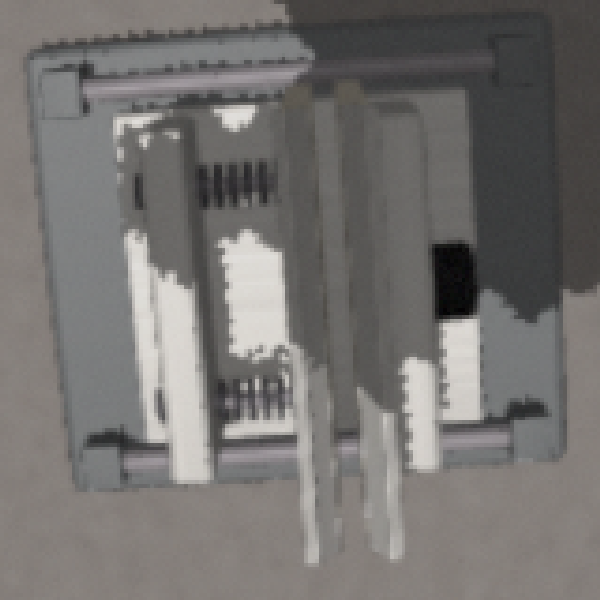

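View pics/wg2.png

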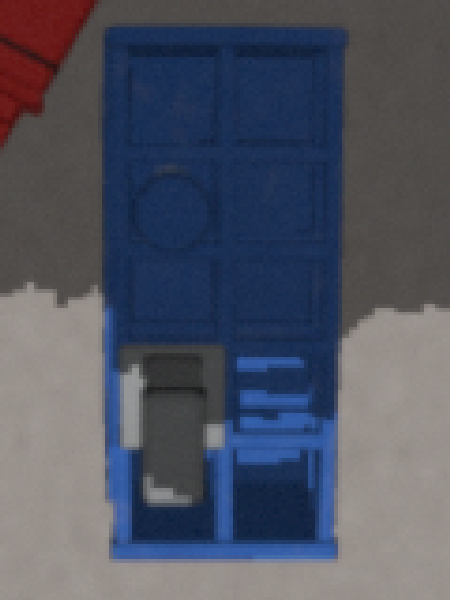

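```bash
python3 - <<'E'
from h import *
Tc,Tg=np.load("Tc.npy"),np.load("Tg.npy")
C=lambda u,v,z:wrist((230+u/3.75,140+v/3.75),z,Tc)
G=lambda u,v,z:wrist((270+u/3.75,105+v/3.75),z,Tg)
yaw=lambda d:np.arctan2(d[1],d[0])
for z in(.01,.02):
    b=np.array([C(*c,z) for c in((30,50),(550,15),(562,458),(75,490))])
    print("base",z,b.mean(0),[np.linalg.norm(b[i]-b[i-1]) for i in range(4)],[yaw(b[0]-b[3]),yaw(b[1]-b[2]),yaw(b[1]-b[0])-np.pi/2,yaw(b[2]-b[3])-np.pi/2])
e=[C(322,85,.096),C(351,560,.096)];print("gap",np.mean(e,0),np.linalg.norm(e[0]-e[1]),yaw(e[0]-e[1]))
r=np.array([G(*c,.06) for c in((107,30),(346,30),(339,556),(111,556))])
print("rack",r.mean(0),[np.linalg.norm(r[i]-r[i-1]) for i in range(4)],yaw(r[0]-r[3]),yaw(r[1]-r[2]))
y=(yaw(r[0]-r[3])+yaw(r[1]-r[2]))/2
print("gauge from rack",r.mean(0)+Ro.from_euler("z",y-np.pi/2).as_matrix()[:2,:2]@[-.012,-.022], "x dir",y-np.pi/2)
print("top",G(174,447,.114),"flange",G(173,397,.064))
h=[G(143,390,.114),G(206,390,.114),G(206,505,.114)];print(np.linalg.norm(h[0]-h[1]),np.linalg.norm(h[1]-h[2]))
E
```

```text
base 0.01 [ 0.52543202 -0.14777965] [np.float64(0.115978638687771), np.float64(0.1288263860504033), np.float64(0.11535352415248751), np.float64(0.12948029624776142)] [np.float64(2.0013465909074704), np.float64(2.0069676519742203), np.float64(-1.1338337966887413), np.float64(-1.1290240402024447)]
base 0.02 [ 0.52476925 -0.14584741] [np.float64(0.11260043945273791), np.float64(0.12507396057161183), np.float64(0.11199353311052157), np.float64(0.12570882382245027)] [np.float64(2.0013465909074704), np.float64(2.0069676519742194), np.float64(-1.1338337966887415), np.float64(-1.1290240402024445)]
gap [ 0.53091463 -0.14218843] 0.09455084418591923 2.0057000577780046
rack [0.54931468 0.12241907] [np.float64(0.1218640718329378), np.float64(0.05306625050168251), np.float64(0.12247169869769807), np.float64(0.05418430007876787)] 1.6451715215642138 1.6543185584687141
gauge from rack [0.53908712 0.0995412 ] x dir 0.07894871322156738
top [0.53863556 0.10042905] flange [0.53877355 0.09976018]
0.011950476292969416 0.022717694538745014
```

Two independent estimates of the gauge agree: about (0.539, 0.0997) from the rack geometry and from the handle's top face. The crop shows a grey handle in the -x row, so it's the right one. Next I'll grasp it, lift it and carry it above the gap.

```bash
python3 - <<'E'
from h import *
g=[.5388,.0999];psi=1.6497
bot.set_gripper(.5)
bot.move_linear([*g,.13],.15,rotation=quat(psi))
bot.move_linear([*g,.0715],.08)
print(bot.read_ft_force())
bot.set_gripper(0,60)
print("w",bot.read_gripper_width(),bot.read_finger_force(),bot.read_ft_force(),bot.read_position())
bot.move_linear([*g,.205],.1)
print(bot.read_ft_force(),bot.read_gripper_width(),bot.read_clock())
bot.move_pose([.5309,-.1422,.205],quat(2.006))
T=wpose();np.save("Th.npy",T);im=bot.camera("wrist");cv2.imwrite("pics/wh.png",im[:,:,::-1])
im=bot.camera("scene");cv2.imwrite("pics/sh.png",im[:,:,::-1])
print(bot.read_position(),bot.read_ft_force(),bot.read_clock())
a=cv2.imread("pics/wh.png")[100:340,190:450];b=cv2.imread("pics/sh.png")[180:420,320:520]
cv2.imwrite("pics/hold.png",np.hstack([cv2.resize(a,(433,400)),cv2.resize(b,(333,400))]))
E
```

```text
[-0.90175016  0.50670685  0.53285095]
w 0.13126086395572736 58.4863543510437 [-2.79747246 -0.41496387  5.70099719] [0.53876698 0.09991759 0.07201723]
[-0.0184911  -0.38665334 -1.36824182] 0.13322815359434945 8.6583
[ 0.53105157 -0.14083793  0.20486822] [ 0.20694185 -0.0108253  -1.09135829] 9.7167
```

View pics/hold.png

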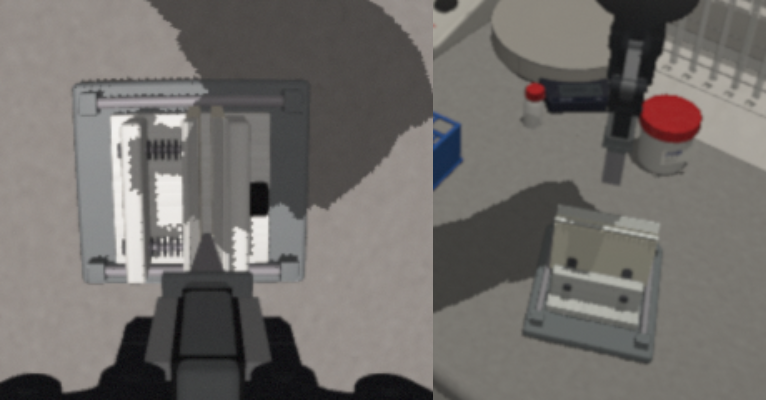

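The gauge is held upright, and its blade tip at wrist px (314,241) lines up with the gap midline (about column 314). Next I'll descend in steps and log the vertical drag.

```bash
python3 - <<'E'
from h import *
p=[.5309,-.1422]
bot.move_linear([*p,.205],.1);bot.move_linear([*p,.162],.1)
def f(n=6):
    a=[]
    for _ in range(n): bot.wait(.03);a.append(bot.read_ft_force())
    return np.mean(a,0)
bot.wait(.2);f0=f();print(f0)
z=.162;L=[]
while z>.120:
    z-=.003 if z>.146 else .002
    if bot.move_linear([*p,z],.03,until_force=12): print("stop");break
    d=f()-f0;q=bot.read_position();L.append((q[2],d[2]));print(np.round(q,4),np.round(d,2),round(bot.read_clock(),2))
    if d[2]>3.2 or bot.read_clock()>25:break
E
```

```text
[-0.2044704  -0.03053457 -0.91697648]
[ 0.5309 -0.1422  0.159 ] [-0.01  0.09 -0.02] 11.4
[ 0.5309 -0.1422  0.156 ] [ 0.7  -0.07  0.09] 11.85
[ 0.5309 -0.1422  0.153 ] [ 0.23 -0.18  0.09] 12.3
[ 0.5309 -0.1422  0.15  ] [ 0.41 -0.04 -0.14] 12.75
[ 0.5309 -0.1422  0.147 ] [ 0.27 -0.22  0.18] 13.2
[ 0.5309 -0.1422  0.144 ] [ 0.22 -0.08 -0.27] 13.65
[ 0.5309 -0.1422  0.142 ] [ 0.34  0.07 -0.18] 14.1
[ 0.5309 -0.1422  0.14  ] [-0.07 -0.08 -0.09] 14.55
[ 0.5309 -0.1424  0.1379] [ 0.56 -0.68 -0.52] 15.0
[ 0.531  -0.1423  0.1361] [ 0.45 -1.09  0.97] 15.45
[ 0.531  -0.1423  0.1341] [ 0.33 -0.83  2.69] 15.9
[ 0.531  -0.1423  0.1321] [ 0.61 -1.05  4.18] 16.35
```

```bash
python3 - <<'E'
from h import *
bot.move_linear([.5309,-.1422,.1305],.02,until_force=12);bot.wait(.5)
print(bot.read_position(),bot.read_tool_rot(),np.mean([bot.read_ft_force() for _ in range(8)],0),bot.read_gripper_width(),bot.read_finger_force(),bot.read_clock())
a=bot.camera("wrist")[100:340,190:450,::-1];b=bot.camera("scene")[230:420,350:500,::-1]
cv2.imwrite("pics/fin.png",np.hstack([cv2.resize(a,(430,400)),cv2.resize(b,(316,400))]))
E
```

```text
[ 0.53101208 -0.14225675  0.13059241] [1.21340290e-04 5.37789611e-01 8.43079070e-01 2.63002047e-05] [-0.05530632 -0.5125809   4.84032169] 0.13055843364927405 59.12819266319275 17.1
```

View pics/fin.png

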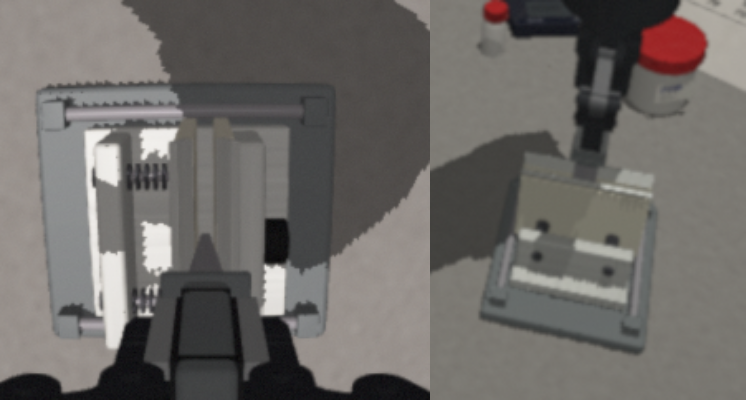

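The blade's tip at wrist crop (207,235) hasn't moved in the grip and sits midway between the lips. In the scene view the blade disappears behind the front lip near mid-width. Drag is about 5.8 N at rest, and it grew with depth, so it's snug and I'm handing in.

```bash
python3 -c "
from cell import bot
print(bot.close_job())"
```

```text
the job is handed in; nothing more can be done
None
```

I handed the job in at about 17 s with the gauge still gripped and its blade about 20 mm below the throat, near mid-width. Vertical drag at rest was about 5.8 N and growing with depth, which I estimate as under 1.5 mm of push-back; the hand-in call returned no verdict.

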